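# Load the spring scale to its cursor

### The arm

A 7-joint arm with a two-finger parallel gripper is mounted at the origin on the work surface. World frame = base frame: x ahead of the robot, y to its left, z up, the work surface at z = 0. Lengths are in mm, angles in rad, forces in N, time in s.
With the tool pointing down it reaches from about 350 to 900 mm from the base axis. Payload 7.2 kg.
Tool frame: the origin (TCP) lies midway between the tips of the shut fingers; the grasp point (between the pads) lies 19 mm behind it; z points along the fingers, y is the line along which they close (so a half turn about z gives the same grasp; the last joint's range is limited). The gripper opens to 88 mm and grips with 3 to 60 N. Pads are 20 mm wide; open, the fingers measure 115 mm over their backs; the gripper's body (75 mm by 178 mm) begins 61 mm behind the grasp point.
Start: joints at [1.059, 0.411, -0.013, 1.596, 0.006, 1.134, -0.082], TCP at [268.348, -564.463, 222.653] pointing down, gripper open.
Joint ranges: [-2.95, 2.95], [-0.29, 1.99], [-1.47, 1.44], [0.14, 2.54], [-1.03, 4.17], [0.13, 1.85], [-2.86, 2.86]. Speed limits (rad/s): [2.39, 2.39, 3.01, 3.01, 3.14, 3.14, 3.14].

### API

Orientations are given as a unit quaternion [x, y, z, w].
In Python, from station import manip, optics gives the robot as it stands.
- The arm moves only by the tool servo_tool, never from a script. Its argument "plan" is a list of rows, each a list of 6 numbers: the shift along the tool's x, y, z in units of 120 mm (1.0 is 120 mm), then the turn, a rotation vector about the tool's x, y, z in units of 5 degrees (1.0 is 5 degrees). In form: [[tx, ty, tz, ax, ay, az], ...]. A call has 1 to 20 rows; each row shifts and turns the commanded pose from where the row before left it, along the tool's axes as they then stand; what a row does not reach is not made up. A row lasts 1/8 s, in which the tool goes at most 62.5 mm and 10.7 degrees, less where a joint would pass 70% of its speed; a pose out of reach is approached as far as the arm can. A call with a number of a shift or a turn outside -1 to 1 is refused whole. A call with a gripper value outside its range is refused whole. "gripper" is the gripper's target within -1 to 1 (fully open at 1, half-way at 0, shut at -1), set as the call begins (left out, the last holds). The fingers move at their own pace and stop on an object; "squeeze" is the grip in N (left out, the last holds). Time passes only in rows, so rows that do not move let the fingers close. It gives the time, the measured TCP pose, the force, the opening and the grip force at its end, in the units of the state.
- manip.sense(): the state, without advancing time (a new reading comes with each control period).
- optics.snapshot(name): name is "side" or "top" or "wrist"; returns a dict with "pixels" (384x512x3 uint8, blue, green, red), "vertical_fov" (degrees; the focal length in pixels is half the picture's height over the tangent of half this angle, whatever the lens; pixels are square), "cx", "cy" (the principal point, pixels), "dist" ([k1, k2, p1, p2, k3] as OpenCV has them; the pictures are not rectified), "camera_from_world" (4x4, takes a point from world to camera coordinates). Camera axes: x right, y up, looking along -z (the intrinsics and any distortion apply to the point x, -y, -z); pixel columns grow to the right and rows downward; lengths in mm; the calibration is good to about 2 mm. A picture is of the moment at which its call begins. There is no depth.
- manip.finish_job(): hands the job in; it is judged then, once.
Trained networks look in the newest picture that a camera, given by its name, has taken for a name from the list of things; names that differ only in an ending like _2 or _b are one class to them, and where a whole thing is asked for, a point or a joint stands for the part that bears it (a point fixed in the world has none). Each returns a list of dicts, best first, with "conf" (0 to 1); they miss things now and then, are a little off and sometimes report something else, mostly with a low value. They report only what shows in the picture. A call takes as long as a camera call. They do not tell look-alikes from the thing itself.
- optics.silhouettes(camera, name): "pixels" (384x512 bool, what is visible of it) and "bbox" ([left, top, width, height] in pixels, round what is visible of it).
- optics.pinpoint(camera, name): "at" ([column, row] in pixels: a listed point, or the origin of a listed thing).
The state is a dict: "t": time; "joints": joint angles; "qvel": joint speeds; "joint_torque": joint torques, N m; "eef_pos": TCP position; "tcp_rot": TCP orientation; "ft_force": force on the tool from outside, world axes, zero at the start; "torque": the same for the moment, N m; "width": finger opening in mm; "grip_force": force on a finger pad.
Only numpy, scipy, OpenCV 4.12 (cv2) and the standard library are available. Lean on these libraries where they do the work, as an engineer would, in place of code of your own. Each camera call takes 0.05 s, during which the arm holds its last target. There are 200 camera calls.

### The job

Make up the counterweight on the spring scale: move knobbed steel weights from the tray to the pan one at a time, big or small as needed, letting go and letting the pan settle after each, until its pointer rests level with the white cursor on the post, neither above the cursor's top edge nor below its bottom edge. Set each weight down gently and upright on the pan's floor, never pressing the pan down to its bottom stop. Leave the spare weights standing in the tray, and do not disturb the cursor, tip box, bottle or jar.

Things in the scene. Friction and masses are not known exactly. Their poses are not given: they have to be found in the camera images.
- scale: fixed spring scale: white square housing 140 mm wide, its top (black collar) 82 mm above the bench, on a grey base plate 170 by 250 mm; round steel pan above; a slim dark steel post 160 mm high stands 110 mm from the pan's axis on the scale's +y side. Origin under the housing's centre at bench level, which is below the pan's axis; z up
- pan_floor (a point): centre of the pan's flat floor (upper face), 140 mm above the bench when empty. The floor is 148 mm across inside a rim that rises 6 mm above it, 164 mm over all. The pan moves only straight up and down
- pan (a joint): how far the pan has sunk (m): 0 empty, 0.050 at the bottom stop. The spring gives 4.4 mm per newton (43 mm per kg), wherever on the pan the weight stands; it settles within about 0.6 s after a weight is let go
- pointer_tip (a point): tip of the steel pointer blade, 8 mm wide and 2 mm thick, that sticks out of the pan's rim on the scale's +y side, 100 mm from the pan's axis, at the level of the pan's floor; it sinks with the pan
- cursor_mid (a point): middle of the face of the white cursor on the post, next to the pointer's tip: a white block 34 mm wide, 18 mm deep and 8 mm high, so its top and bottom edges are 4 mm above and below this point. It is stiffly set and must not be moved. It stands 23 to 29 mm below the empty pan's pointer
- cursor (a joint): how far the cursor's middle is set below the pointer level of the empty pan (m); leave as it is
- tray: fixed shallow grey tray 200 by 270 mm, floor 5 mm above the bench, walls 5 mm thick and 12 mm high, holding the six weights. Origin at the centre of the underside; z up
- big1: one of three alike big stainless-steel weights: upright plain cylinder 40 mm across and 30 mm tall, above it a neck 12 mm across up to 36 mm and a gripping knob 16 mm across from 36 to 58 mm above the underside. Its true mass is not known beforehand: 225 to 385 g, so on the pan it adds 9.7 to 16.7 mm of sinking. Origin at the centre of the underside, z up along its axis
- big2: one of three alike big stainless-steel weights: upright plain cylinder 40 mm across and 30 mm tall, above it a neck 12 mm across up to 36 mm and a gripping knob 16 mm across from 36 to 58 mm above the underside. Its true mass is not known beforehand: 225 to 385 g, so on the pan it adds 9.7 to 16.7 mm of sinking. Origin at the centre of the underside, z up along its axis
- big3: one of three alike big stainless-steel weights: upright plain cylinder 40 mm across and 30 mm tall, above it a neck 12 mm across up to 36 mm and a gripping knob 16 mm across from 36 to 58 mm above the underside. Its true mass is not known beforehand: 225 to 385 g, so on the pan it adds 9.7 to 16.7 mm of sinking. Origin at the centre of the underside, z up along its axis
- small1: one of three alike small stainless-steel weights: upright plain cylinder 25 mm across and 30 mm tall, above it a neck 12 mm across up to 36 mm and a gripping knob 16 mm across from 36 to 58 mm above the underside. Its true mass is 110 to 130 g, so on the pan it adds 4.7 to 5.7 mm of sinking. Origin at the centre of the underside, z up along its axis
- small2: one of three alike small stainless-steel weights: upright plain cylinder 25 mm across and 30 mm tall, above it a neck 12 mm across up to 36 mm and a gripping knob 16 mm across from 36 to 58 mm above the underside. Its true mass is 110 to 130 g, so on the pan it adds 4.7 to 5.7 mm of sinking. Origin at the centre of the underside, z up along its axis
- small3: one of three alike small stainless-steel weights: upright plain cylinder 25 mm across and 30 mm tall, above it a neck 12 mm across up to 36 mm and a gripping knob 16 mm across from 36 to 58 mm above the underside. Its true mass is 110 to 130 g, so on the pan it adds 4.7 to 5.7 mm of sinking. Origin at the centre of the underside, z up along its axis
- tipbox: bystander: box of pipette tips 85 x 120 mm, 66 mm high, origin under its centre
- bottle: bystander: reagent bottle 52 mm across, 90 mm high, origin under its centre
- jar: bystander: small jar 50 mm across, 60 mm high, origin under its centre
There are look-alikes about, which are no part of the job. What is shaped like the small1 but blue or orange is not meant. Leave any blue look-alike of the big3 alone.

How it is judged:
By the outcome, as a careful person would: the job done as asked, in the order asked, and still so for the second after the job is handed in, with the robot touching nothing.
It also fails if it takes over 72 s, if anything falls off the work surface, if the arm or the gripper's body presses on something with over 40 N, if the wrist force passes 120 N, or if a joint passes its speed limit or range.

## Working session

There is one attempt and no reset: what is moved stays moved. The work goes in short steps, Python scripts to look and compute and a tool call to move; the robot and the scene stay as the last step left them, time stands still between calls to the robot, and variables do not carry over. Pictures are saved under pics/ and viewed, at most 10 in all, crops included, and the job is handed in when it is done.

Besides the shell and the picture viewer there is one more tool, called after "Emit:" as name(argument=value, ...) on one line, values as JSON. servo_tool: Moves the arm, as the interface text tells. Shifts and turns lie within -1 to 1; 1 stands for 120 mm of shift or 5 degrees of turn. Its arguments: {"type":"object","properties":{"plan":{"type":"array"},"gripper":{"type":"number"},"squeeze":{"type":"number"}},"required":["plan"]}

```bash
mkdir -p pics
cat > h.py <<'E'
import numpy as np, cv2
from station import manip, optics
def cam(s):
    f=192/np.tan(np.radians(s["vertical_fov"]/2))
    K=np.array([[f,0,s["cx"]],[0,f,s["cy"]],[0,0,1.]]); M=np.diag([1,-1,-1,1.])@np.array(s["camera_from_world"])
    return K,np.array(s["dist"],float),M
def onplane(s,uv,z):
    K,d,M=cam(s); p=cv2.undistortPoints(np.array([[uv]],float),K,d)[0,0]
    r=M[:3,:3].T@np.array([p[0],p[1],1]); c=-M[:3,:3].T@M[:3,3]
    return c+r*(z-c[2])/r[2]
def proj(s,P):
    K,d,M=cam(s); return cv2.projectPoints(np.array(P,float).reshape(-1,1,3),cv2.Rodrigues(M[:3,:3])[0],M[:3,3],K,d)[0][:,0]
E
python3 - <<'E'
from h import *
print(manip.sense())
ims=[]
for c in("top","side","wrist"):
    s=optics.snapshot(c); cv2.imwrite(f"pics/{c}0.png",s["pixels"]); print(c,s["vertical_fov"],np.round(s["camera_from_world"],2).tolist())
    for n in("big1","small1","scale","pan_floor","pointer_tip","cursor_mid","tray"):
        for r in optics.pinpoint(c,n):
            z={"pan_floor":140,"pointer_tip":140,"cursor_mid":114,"big1":5,"small1":5}.get(n,0)
            print(c,n,round(r["conf"],2),np.round(r["at"],1),np.round(onplane(s,r["at"],z)[:2],1))
E
```

```text
{'t': 0.0, 'joints': array([ 1.05878016,  0.41191213, -0.01270017,  1.59703607,  0.00557577,
        1.13429247, -0.08217592]), 'qvel': array([-1.01159987e-03,  5.32057245e-05, -1.04462225e-03, -1.22614240e-03,
        1.14638399e-03,  1.07987158e-03, -1.30494159e-03]), 'joint_torque': array([-3.50563660e-04, -5.87955987e+01,  6.41369987e-01, -2.91079849e+01,
       -5.38230571e-02,  1.85105600e-02,  1.30216481e-04]), 'eef_pos': array([ 268.11436537, -564.01240835,  221.80477806]), 'tcp_rot': array([ 9.75475923e-01,  2.20104686e-01, -2.24505888e-04, -7.74499055e-04]), 'ft_force': array([-0.58169554,  0.04083025,  0.26916307]), 'torque': array([-0.01264904,  0.01825102, -0.02036125]), 'grip_force': 0.0, 'width': 87.66223010004492}
top 46.594384904603714 [[-0.0, -1.0, 0.0, -1.44], [0.99, -0.0, 0.12, -558.42], [-0.12, 0.0, 0.99, -1345.55], [0.0, 0.0, 0.0, 1.0]]
top big1 0.65 [206.7 192.3] [574.7 158.6]
top big1 0.61 [187.6 189.9] [582.4 219.7]
top big1 0.58 [160.2 217.4] [494.6 305.8]
top big1 0.45 [195.  149.7] [712.8 198.6]
top small1 0.64 [186.8 222.4] [479.1 220.5]
top small1 0.49 [
[... 586 characters left out ...]
58.5 283. ] [724.3 189.2]
side big1 0.73 [249.7 296.1] [531.4 218.6]
side big1 0.72 [274.3 267.2] [480.2 147.9]
side big1 0.68 [228.2 267.7] [579.  149.2]
side big1 0.62 [224.4 298.1] [582.7 223.5]
side small1 0.72 [273.8 268.6] [481.4 151.5]
side small1 0.62 [164.3 338.6] [693. 314.]
side scale 0.74 [256.5 168.2] [ 521.6 -172.3]
side scale 0.61 [274.6 265.4] [479.4 139.8]
side pan_floor 0.81 [256.5 126.9] [ 519.1 -168.1]
side pointer_tip 0.82 [249.6 150.8] [534.  -77.5]
side cursor_mid 0.42 [250.4 161.8] [532.7 -69. ]
side tray 0.68 [250.4 297.5] [530.1 219. ]
wrist 59.630296887760274 [[0.43, -0.9, -0.0, -623.76], [0.87, 0.41, -0.26, 33.64], [0.24, 0.11, 0.97, -390.6], [0.0, 0.0, 0.0, 1.0]]
```

```bash
python3 -c "
import cv2,numpy as np
a=[cv2.imread(f'pics/{c}0.png') for c in('top','side')]
cv2.imwrite('pics/t.png',cv2.resize(a[0],(800,600)));cv2.imwrite('pics/s.png',cv2.resize(a[1],(800,600)))"
```

```text
(no output)
```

View pics/t.png

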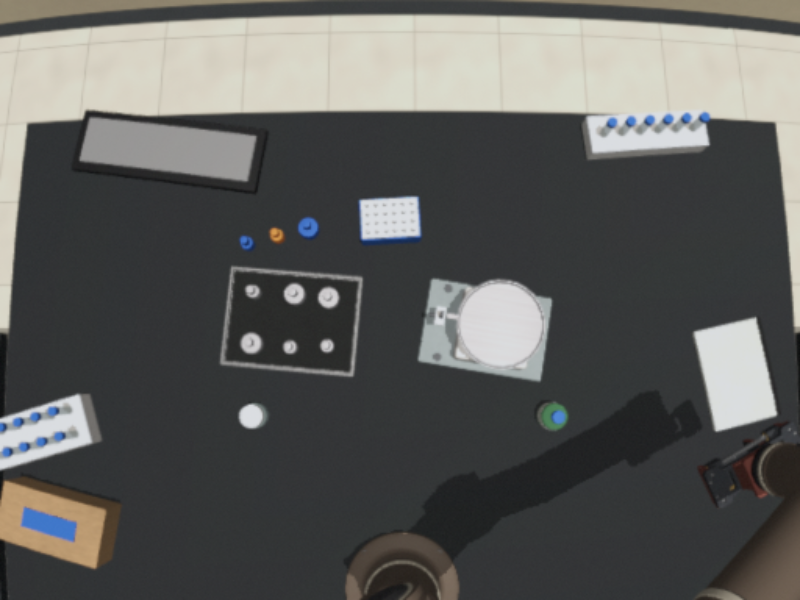

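View pics/s.png

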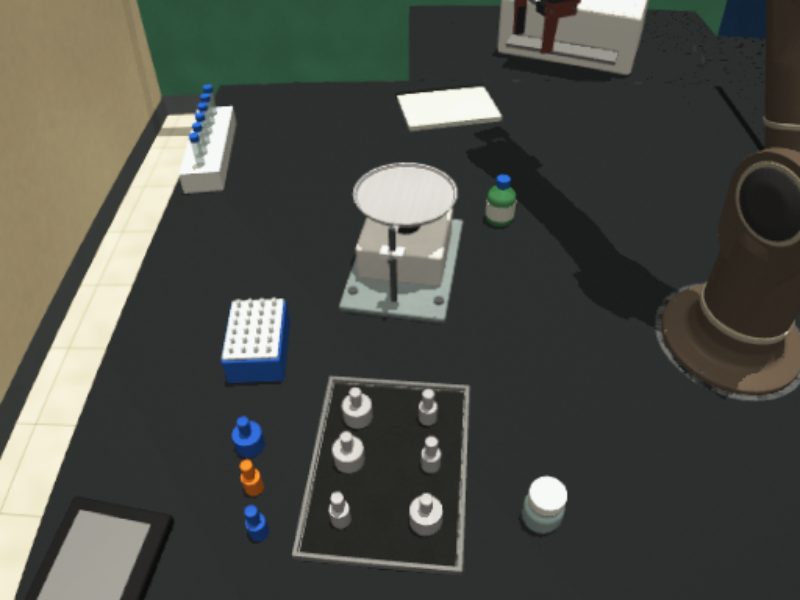

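The top view shows six steel weights in the tray (three big, three small). The blue and orange look-alikes are outside it, and the scale is at about (515,-173). Next I'll square the tool and look at the scale from close up.

Emit:
servo_tool(plan=[[0,0,0,0,0,1],[0,0,0,0,0,1],[0,0,0,0,0,1],[0,0,0,0,0,1],[0,0,0,0,0,1],[0,0,0,0,0,0.09],[0.242,-0.442,0,0,0,0],[0.242,-0.442,0,0,0,0],[0.242,-0.442,0,0,0,0],[0.242,-0.442,0,0,0,0],[0.242,-0.442,0,0,0,0],[0.242,-0.442,0,0,0,0],[0.242,-0.442,0,0,0,0],[0.242,-0.442,0,0,0,0],[0,0,0,0,0,0]], gripper=-0.1, squeeze=20)

```text
t: 3.08
eef_pos: [502.9, -134.9, 222.8]
tcp_rot: [1.0, 0.005, 0.001, -0.001]
ft_force: [-0.9, 0.5, 0.5]
width: 39.5
grip_force: 0.0
```

Run:
```python
from h import *
q=manip.sense();print(q["t"],q["eef_pos"],q["tcp_rot"],q["width"],q["ft_force"])
s=optics.snapshot("wrist"); cv2.imwrite("pics/w1.png",s["pixels"])
for n,z in(("pan_floor",140),("pointer_tip",140),("cursor_mid",114),("scale",0)):
    for r in optics.pinpoint("wrist",n): print(n,round(r["conf"],2),np.round(r["at"],1),np.round(onplane(s,r["at"],z)[:2],1))
```

```text
3.075 [ 502.88342885 -134.94116188  222.8074603 ] [ 9.99987230e-01  4.93330766e-03  6.13069845e-04 -9.09500655e-04] 39.50646861379336 [-0.87669797  0.45417414  0.53790213]
pan_floor 0.7 [319.8 183.4] [ 509.4 -182.3]
pointer_tip 0.74 [186.3 157.4] [528.2 -82. ]
cursor_mid 0.83 [189.5 151.9] [528.2 -79.3]
scale 0.8 [296.1 154.4] [ 507.9 -180. ]
```

View pics/w1.png

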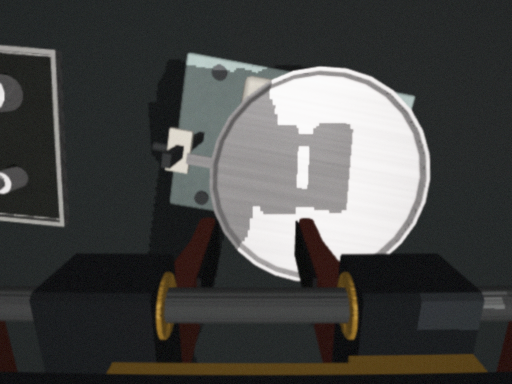

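The wrist view shows the pan circle centred at about px (321,174), with the pointer and white cursor at about (188,152). The tray comes next.

Emit:
servo_tool(plan=[[-0.046,-0.486,0,0,0,0],[-0.046,-0.486,0,0,0,0],[-0.046,-0.486,0,0,0,0],[-0.046,-0.486,0,0,0,0],[-0.046,-0.486,0,0,0,0],[-0.046,-0.486,0,0,0,0],[0,0,0,0,0,0]])

```text
t: 4.2
eef_pos: [466.9, 213.3, 222.8]
tcp_rot: [1.0, 0.003, -0.0, -0.001]
ft_force: [0.3, -1.0, -0.2]
width: 39.4
grip_force: 0.0
```

Run:
```python
from h import *
q=manip.sense();print(q["t"],q["eef_pos"],q["tcp_rot"],q["ft_force"])
s=optics.snapshot("wrist"); cv2.imwrite("pics/w2.png",s["pixels"])
for n in("big1","small1"):
    for r in optics.pinpoint("wrist",n): print(n,round(r["conf"],2),np.round(r["at"],1),np.round(onplane(s,r["at"],5)[:2],1))
# knob tops: bright circles
g=cv2.cvtColor(s["pixels"],cv2.COLOR_BGR2GRAY)
c=cv2.HoughCircles(cv2.GaussianBlur(g,(3,3),0),cv2.HOUGH_GRADIENT,1,15,param1=120,param2=12,minRadius=6,maxRadius=13)
for u,v,r in (c[0] if c is not None else []):
    if v<300: print("hough",u,v,r,np.round(onplane(s,(u,v),63)[:2],1))
```

```text
4.2 [466.94947491 213.34339985 222.81573395] [ 9.99996097e-01  2.61895651e-03 -1.63441692e-05 -9.72556241e-04] [ 0.30746241 -0.97238555 -0.19374995]
big1 0.83 [323.   56.9] [577.9 143.7]
big1 0.69 [180.2 143.2] [484.5 301.2]
big1 0.68 [253.9  49. ] [585.3 217.6]
small1 0.79 [177.3  45. ] [589.1 299. ]
small1 0.78 [311.6 147.3] [480.6 151.4]
small1 0.63 [252.1 150. ] [477.1 219.3]
hough 171.5 42.5 12.4 [583.2 291.1]
hough 250.5 153.5 12.4 [482.7 220. ]
hough 320.5 153.5 12.4 [483.2 152. ]
hough 503.5 169.5 7.4 [468.6 -32.4]
hough 184.5 139.5 12.4 [496.  283.5]
hough 335.5 50.5 12.4 [577.2 143.3]
hough 167.5 151.5 9.0 [484.3 300.7]
hough 341.5 280.5 10.2 [344.7 121.3]
hough 168.5 277.5 6.3 [347.  308.6]
```

View pics/w2.png

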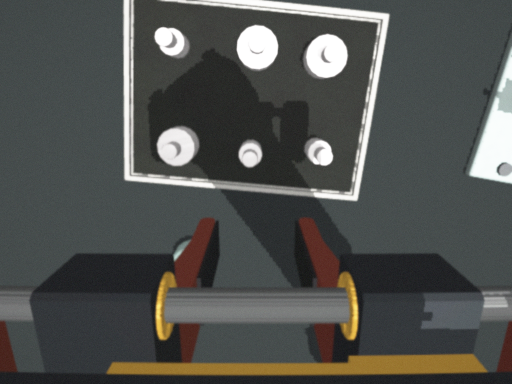

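The wrist view shows big knobs near px (329,52), (256,45) and (170,150), and small ones near (322,156), (250,156) and (164,38). I'll check these by projecting the models back.

Run:
```python
from h import *
s=optics.snapshot("wrist")
im=cv2.resize(s["pixels"],None,fx=2,fy=2,interpolation=cv2.INTER_CUBIC)
def circ(x,y,z,r,col):
    a=np.linspace(0,2*np.pi,40); P=np.c_[x+r*np.cos(a),y+r*np.sin(a),np.full(40,z)]
    cv2.polylines(im,[np.int32(2*proj(s,P)+.5)],True,col,1)
for x,y,R in((577.9,143.7,20),(484.5,301.2,20),(585.3,217.6,20),(589.1,299,12.5),(480.6,151.4,12.5),(477.1,219.3,12.5)):
    circ(x,y,35,R,(0,0,255)); circ(x,y,63,8,(0,255,0))
cv2.imwrite("pics/ov.png",im[0:420,220:820])
s1=dict(s)
```

```text
(no output)
```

View pics/ov.png

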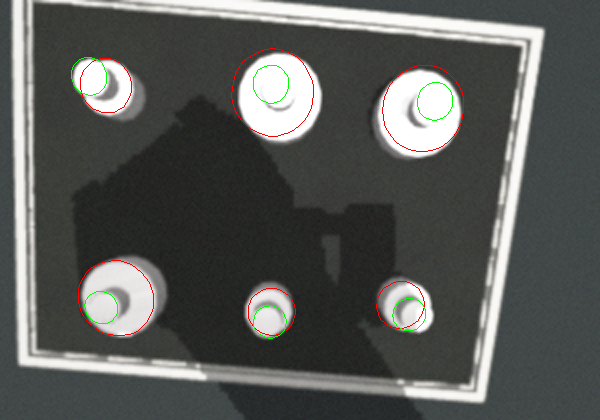

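Emit:
servo_tool(plan=[[0.452,0.278,0,0,0,0],[0.452,0.278,0,0,0,0],[0,0,0.4,0,0,0],[0,0,0.4,0,0,0],[0,0,0.4,0,0,0],[0,0,0.2,0,0,0],[0,0,0.1,0,0,0],[0,0,0,0,0,0]])

```text
t: 5.4
eef_pos: [574.4, 142.9, 42.4]
tcp_rot: [1.0, -0.001, -0.0, 0.0]
ft_force: [1.3, 0.0, -0.3]
width: 39.6
grip_force: 0.0
```

Run:
```python
from h import *
s=optics.snapshot("wrist"); cv2.imwrite("pics/w3.png",s["pixels"]); q=manip.sense(); print(q["eef_pos"],q["width"],q["ft_force"])
```

```text
[574.9052407  143.41405127  43.29760219] 39.90875763472068 [ 0.16224246 -0.4753936   0.80769295]
```

View pics/w3.png

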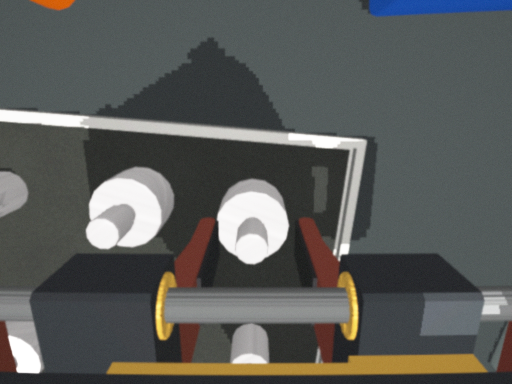

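Run:
```python
from h import *
s=optics.snapshot("wrist"); p=manip.sense()["eef_pos"]; print(p,proj(s,[[p[0],p[1],63],[p[0],p[1],41],[p[0]+10,p[1],41]]), onplane(s,(252,247),63), onplane(s,(253,213),35))
```

```text
[575.15075565 143.81973385  43.7886738 ] [[256.23691332 250.2584443 ]
 [256.28808854 231.86179775]
 [256.25698534 214.04386435]] [576.8111483  145.78764675  63.        ] [583.59500669 145.58860258  35.        ]
```

Emit:
servo_tool(plan=[[0.02,-0.015,0,0,0,0],[0,0,0,0,0,0],[0,0,0,0,0,0],[0,0,0,0,0,0]], gripper=-1, squeeze=25)

```text
t: 6.0
eef_pos: [577.0, 145.9, 43.0]
tcp_rot: [1.0, -0.0, 0.0, 0.0]
ft_force: [-0.1, -1.0, 2.8]
width: 15.2
grip_force: 25.0
```

Emit:
servo_tool(plan=[[0,0,-0.2,0,0,0],[0,0,-0.4,0,0,0],[0,0,-0.5,0,0,0],[0,0,-0.5,0,0,0],[0,0,0,0,0,0],[0,0,0,0,0,0]])

```text
t: 6.75
eef_pos: [575.9, 145.6, 233.4]
tcp_rot: [1.0, -0.0, -0.001, 0.0]
ft_force: [-0.4, -0.2, -3.8]
width: 15.4
grip_force: 25.0
```

Run:
```python
from h import *
F=[]
for i in range(6):
    s=optics.snapshot("wrist"); q=manip.sense(); F.append(q["ft_force"][2])
print(q["t"],q["eef_pos"],q["width"],np.round(F,2),np.mean(F))
s=cv2.imread("pics/w1.png"); g=cv2.cvtColor(s,cv2.COLOR_BGR2GRAY)
# rim fit from w1, pose re-used: camera rigid to tool, use difference of TCP
```

```text
7.05 [576.1629613  145.79590562 233.24242898] 15.342879235386178 [-3.98 -2.85 -2.36 -2.66 -2.76 -1.52] -2.6904188444493045
```

Run:
```python
from h import *
s=optics.snapshot("wrist"); q=manip.sense(); print(q["ft_force"])
T=np.eye(4); T[:3,3]=q["eef_pos"]-np.array([502.88,-134.94,222.81]); s["camera_from_world"]=np.array(s["camera_from_world"])@T
im=cv2.imread("pics/w1.png")
for uv,z in(((321,174),146),((190,159),140),((183,152),115)): print(onplane(s,uv,z))
for cx,cy in((511,-178),(514,-180),(511,-181)):
  a=np.linspace(0,2*np.pi,8,endpoint=False);print(cx,cy,np.round(proj(s,np.c_[cx+82*np.cos(a),cy+82*np.sin(a),np.full(8,146)])).astype(int).tolist())
```

```text
[-0.47753016 -0.38676261 -2.48312799]
[ 517.12111375 -181.96429233  146.        ]
[527.15693026 -85.38416253 140.        ]
[528.28796659 -74.93506055 115.        ]
511 -178 [[321, 64], [235, 101], [204, 182], [238, 254], [310, 281], [385, 253], [425, 182], [402, 101]]
514 -180 [[324, 60], [238, 97], [207, 178], [240, 250], [313, 278], [388, 250], [429, 178], [405, 97]]
511 -181 [[325, 65], [240, 101], [208, 182], [242, 254], [314, 281], [389, 253], [429, 182], [406, 101]]
```

Emit:
servo_tool(plan=[[-0.035,0.456,0,0,0,0],[-0.035,0.456,0,0,0,0],[-0.035,0.456,0,0,0,0],[-0.035,0.456,0,0,0,0],[-0.035,0.456,0,0,0,0],[-0.035,0.456,0,0,0,0],[0,0,0,0,0,0],[0,0,0.2,0,0,0],[0,0,0.15,0,0,0],[0,0,0.06,0,0,0],[0,0,0,0,0,0]])

```text
t: 8.48
eef_pos: [551.3, -181.8, 185.0]
tcp_rot: [1.0, 0.0, -0.0, -0.0]
ft_force: [-0.7, -0.2, -2.8]
width: 15.3
grip_force: 25.0
```

Emit:
servo_tool(plan=[[0,0,0.03,0,0,0],[0,0,0.03,0,0,0],[0,0,0.03,0,0,0],[0,0,0.02,0,0,0],[0,0,0,0,0,0],[0,0,0,0,0,0]])

```text
t: 9.22
eef_pos: [551.6, -182.4, 172.4]
tcp_rot: [1.0, -0.0, 0.0, 0.0]
ft_force: [1.1, -0.1, -1.6]
width: 15.7
grip_force: 25.0
```

Run:
```python
from h import *
F=[]
for i in range(5):
    s=optics.snapshot("wrist"); q=manip.sense(); F.append(q["ft_force"][2])
cv2.imwrite("pics/w4.png",s["pixels"])
print(q["t"],q["eef_pos"],q["width"],np.round(F,2),np.mean(F))
```

```text
9.475 [ 551.4930768  -182.39848355  172.37335173] 15.327716505229292 [-1.78 -1.95 -1.41 -1.42 -1.09] -1.531403490455101
```

View pics/w4.png

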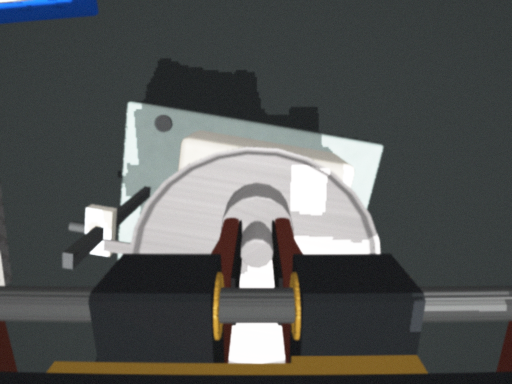

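The weight is on the pan floor and partly supported. I'll lower another 6 mm and let go.

Emit:
servo_tool(plan=[[0,0,0.025,0,0,0],[0,0,0.02,0,0,0],[0,0,0,0,0,0]])

```text
t: 9.85
eef_pos: [551.5, -182.4, 166.7]
tcp_rot: [1.0, -0.0, 0.0, 0.0]
ft_force: [0.2, -1.1, -0.7]
width: 15.4
grip_force: 25.0
```

Emit:
servo_tool(plan=[[0,0,0,0,0,0],[0,0,0,0,0,0],[0,0,-0.05,0,0,0],[0,0,-0.3,0,0,0],[0,0,-0.3,0,0,0],[0,0,0,0,0,0],[0,0,0,0,0,0]], gripper=-0.1)

```text
t: 10.72
eef_pos: [551.1, -182.3, 244.6]
tcp_rot: [1.0, -0.0, -0.0, 0.0]
ft_force: [-1.2, -0.5, -0.2]
width: 39.3
grip_force: 0.0
```

Run:
```python
from h import *
s=optics.snapshot("side"); cv2.imwrite("pics/s1.png",s["pixels"]); a=cv2.imread("pics/side0.png")
b=s["pixels"]; q=manip.sense(); print(q["eef_pos"])
f=lambda i:cv2.resize(i[95:205,205:305],None,fx=4,fy=4,interpolation=cv2.INTER_CUBIC)
cv2.imwrite("pics/cmp1.png",np.hstack([f(a),f(b)]))
```

```text
[ 550.76330696 -182.23386237  244.01898544]
```

View pics/cmp1.png

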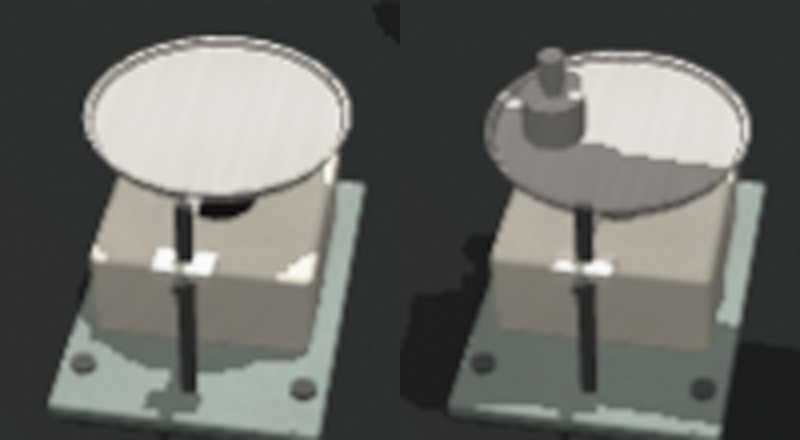

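The pan has sunk about 13 mm. For an accurate pointer and cursor height I'll triangulate them from two wrist views.

Emit:
servo_tool(plan=[[-0.067,-0.26,0.267,0,0,0],[-0.067,-0.26,0.267,0,0,0],[0,0,0,0,0,0],[0,0,0,0,0,0]])

```text
t: 11.28
eef_pos: [535.3, -120.5, 180.5]
tcp_rot: [1.0, -0.0, -0.0, 0.0]
ft_force: [0.1, -0.5, -0.1]
width: 39.3
grip_force: 0.0
```

```bash
cat > sv.py <<'E'
import sys,pickle
from h import *
s=optics.snapshot("wrist"); q=manip.sense(); pickle.dump((s,q),open(sys.argv[1]+".pkl","wb")); print(q["t"],q["eef_pos"])
for n in("pointer_tip","cursor_mid"): print(n,[(round(r["conf"],2),np.round(r["at"],1)) for r in optics.pinpoint("wrist",n)])
E
python3 sv.py A1
```

```text
11.325 [ 535.69904062 -120.95581967  181.01743502]
pointer_tip [(0.83, array([199.3, 214.3]))]
cursor_mid [(0.95, array([201.3, 210.1]))]
```

Emit:
servo_tool(plan=[[-0.364,0,0.055,0,0,0],[-0.364,0,0.055,0,0,0],[-0.364,0,0.055,0,0,0],[0,0,0,0,0,0],[0,0,0,0,0,0]])

```text
t: 12.05
eef_pos: [405.7, -120.5, 161.9]
tcp_rot: [1.0, -0.001, 0.001, 0.0]
ft_force: [0.2, 0.7, 0.6]
width: 39.3
grip_force: 0.0
```

```bash
python3 sv.py B1
python3 - <<'E'
from h import *
import pickle
o=[]
for n in"AB":
    s,q=pickle.load(open(n+"1.pkl","rb")); p=proj(s,[[528,-82,122]])[0].astype(int); y0=max(p[1]-50,0);x0=max(p[0]-65,0); print(n,p,x0,y0)
    o.append(cv2.resize(s["pixels"][y0:y0+100,x0:x0+130],(780,600) if 0 else (390,300),interpolation=cv2.INTER_CUBIC))
cv2.imwrite("pics/ab1.png",cv2.resize(np.hstack(o),(780,300)))
E
```

```text
12.1 [ 405.98049695 -120.29240446  161.73984011]
pointer_tip []
cursor_mid [(0.75, array([185.9,   2.9]))]
A [201 210] 136 160
B [186  -1] 121 0
```

View pics/ab1.png

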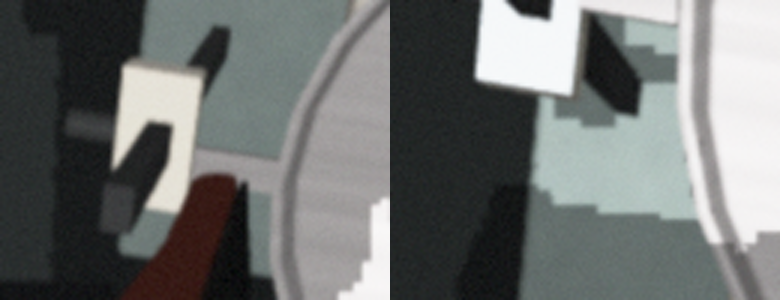

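The A view shows the cursor block at crop (120-205, 65-212) beside the post, with the pointer running to its right side. The B view cuts the target off at the top. I'll work from the cursor corners and measure the pan's sink in the side camera.

```bash
cat > tri.py <<'E'
from h import *
def tri(obs):
    A=[];b=[]
    for s,uv in obs:
        K,d,M=cam(s); p=cv2.undistortPoints(np.array([[uv]],float),K,d)[0,0]
        for i in(0,1): A.append(M[i,:3]-p[i]*M[2,:3]); b.append(p[i]*M[2,3]-M[i,3])
    X,r,*_=np.linalg.lstsq(np.array(A),np.array(b),rcond=None); return X
def sink(a,b,s):
    # pan shift in the side view: front-lower and right rim of the pan
    f=lambda i:cv2.cvtColor(i,cv2.COLOR_BGR2GRAY).astype(np.float32)
    out=[]
    C=np.array([511,-182,146.]); p0=proj(s,[C])[0]
    ang=np.radians(np.arange(0,360,3)); best=[]
    g=cv2.GaussianBlur(f(b),(0,0),.7)
    for z in np.arange(100,152,.25): pass
    return out
E
python3 - <<'E'
from tri import *
import pickle
sA,qA=pickle.load(open("A1.pkl","rb")); sB,qB=pickle.load(open("B1.pkl","rb"))
print("cursor corner top",tri([(sA,(197.7,230.7)),(sB,(181.7,30.7))]))
a=cv2.imread("pics/side0.png");b=cv2.imread("pics/s1.png")
s=optics.snapshot("side")
# rim circle gradient score vs z in side image
def rimz(im,cx,cy,R=82.):
    g=cv2.GaussianBlur(cv2.cvtColor(im,cv2.COLOR_BGR2GRAY).astype(np.float32),(0,0),.6); an=np.radians(np.arange(0,360,2))
    sc=[];zs=np.arange(105,156,.25)
    for z in zs:
        v=[]
        for r in(R-4,R+4):
            P=proj(s,np.c_[cx+r*np.cos(an),cy+r*np.sin(an),np.full(len(an),z)]).astype(np.float32)
            v.append(cv2.remap(g,P[None,:,0],P[None,:,1],cv2.INTER_LINEAR)[0])
        sc.append(np.mean(np.clip(v[0]-v[1],0,80)))
    i=int(np.argmax(sc)); return zs[i],round(float(sc[i]),1)
for cx,cy in((511,-182),(514,-182),(511,-179),(514,-179),(514,-176)): print(cx,cy,rimz(a,cx,cy),rimz(b,cx,cy))
# template shift
ga,gb=[cv2.resize(cv2.cvtColor(i,cv2.COLOR_BGR2GRAY),None,fx=8,fy=8,interpolation=cv2.INTER_CUBIC) for i in(a,b)]
for nm,(x,y,w,h) in dict(L=(222,110,15,30),R=(280,110,15,28)).items():
    t=ga[y*8:(y+h)*8,x*8:(x+w)*8]; R=cv2.matchTemplate(gb[(y-2)*8:(y+h+10)*8,(x-2)*8:(x+w+2)*8],t,cv2.TM_CCOEFF_NORMED); l=cv2.minMaxLoc(R); print(nm,l[1],(l[3][0]-16)/8,(l[3][1]-16)/8)
p=proj(s,[[511,-182,140],[511,-182,130]]);print(p)
E
```

```text
cursor corner top [511.7260592  -77.9251893  119.58789028]
511 -182 (np.float64(145.25), 76.3) (np.float64(134.0), 53.5)
514 -182 (np.float64(145.75), 77.6) (np.float64(134.25), 55.9)
511 -179 (np.float64(147.25), 75.9) (np.float64(136.0), 53.8)
514 -179 (np.float64(147.75), 77.5) (np.float64(136.5), 55.4)
514 -176 (np.float64(149.75), 77.2) (np.float64(138.5), 54.7)
L 0.9300621151924133 -0.125 3.5
R 0.9348798394203186 -0.25 3.125
[[259.844447   123.48719872]
 [259.89493733 126.7576585 ]]
```

Emit:
servo_tool(plan=[[0.4,0,0,0,0,0],[0,0,0,0,0,0],[0,0,0,0,0,0]])

```text
t: 12.62
eef_pos: [451.9, -119.7, 160.4]
tcp_rot: [1.0, 0.0, -0.001, -0.0]
ft_force: [-0.2, -0.2, 0.8]
width: 39.2
grip_force: 0.0
```

```bash
python3 sv.py B2
```

```text
12.675 [ 451.58571603 -119.80993469  160.55499185]
pointer_tip [(0.62, array([188.5,  82.8]))]
cursor_mid []
```

Emit:
servo_tool(plan=[[0,0,-0.5,0,0,0],[0.184,-0.464,0,0,0,0],[0.184,-0.464,0,0,0,0],[0.184,-0.464,0,0,0,0],[0.184,-0.464,0,0,0,0],[0.184,-0.464,0,0,0,0],[0.184,-0.464,0,0,0,0],[0,0,0.4,0,0,0],[0,0,0.3,0,0,0],[0,0,0,0,0,0],[0,0,0,0,0,0]])

```text
t: 14.15
eef_pos: [585.5, 214.2, 138.6]
tcp_rot: [1.0, -0.0, 0.001, -0.0]
ft_force: [0.8, -0.7, 0.7]
width: 39.5
grip_force: 0.0
```

```bash
cat > kn.py <<'E'
import sys
from h import *
n=sys.argv[1]; s=optics.snapshot("wrist"); p=manip.sense()["eef_pos"]; print(p)
for r in optics.pinpoint("wrist",n): print(round(r["conf"],2),np.round(onplane(s,r["at"],5)[:2]-p[:2],1))
for z in(35,63): print(proj(s,[[p[0],p[1],z]]))
E
python3 kn.py big2
python3 - <<'E'
from h import *
s=optics.snapshot("wrist");cv2.imwrite("pics/w5.png",s["pixels"])
for r in optics.silhouettes("wrist","big2"): print(r["conf"],r["bbox"])
E
```

```text
[585.86949321 214.37599633 139.08242621]
0.67 [132.  -24.5]
0.61 [-0.7  2.6]
[[256.78241246 183.68032559]]
[[256.76980394 193.16962522]]
0.86 [265.1, 0.0, 52.4, 39.2]
0.61 [233.2, 157.1, 45.6, 52.5]
```

Emit:
servo_tool(plan=[[0,0,0.4,0,0,0],[0,0,0.25,0,0,0],[0,0,0.145,0,0,0],[0,0,0,0,0,0]])

```text
t: 14.85
eef_pos: [584.6, 214.0, 41.2]
tcp_rot: [1.0, -0.0, -0.001, 0.0]
ft_force: [0.3, 0.1, -0.2]
width: 39.5
grip_force: 0.0
```

Emit:
servo_tool(plan=[[0,0,0,0,0,0],[0,0,0,0,0,0],[0,0,0,0,0,0]], gripper=-1)

```text
t: 15.22
eef_pos: [585.5, 214.1, 42.5]
tcp_rot: [1.0, -0.0, 0.001, -0.0]
ft_force: [-0.4, -0.5, 3.7]
width: 15.3
grip_force: 25.0
```

Emit:
servo_tool(plan=[[0,0,-0.2,0,0,0],[0,0,-0.4,0,0,0],[0,0,-0.5,0,0,0],[0,0,-0.5,0,0,0],[0,0,0,0,0,0],[0,0,0,0,0,0]])

```text
t: 15.98
eef_pos: [584.2, 213.6, 232.5]
tcp_rot: [1.0, -0.0, -0.001, 0.0]
ft_force: [-0.5, 0.7, -4.5]
width: 15.4
grip_force: 25.0
```

```bash
cat > wt.py <<'E'
from h import *
F=[]
for i in range(14):
    optics.snapshot("wrist"); q=manip.sense(); F.append(q["ft_force"][2])
print(q["t"],q["eef_pos"],q["width"],np.mean(F[2:]),np.std(F[2:]))
E
python3 wt.py
```

```text
16.675 [584.89089264 214.13281224 233.56704013] 15.09189812225802 -3.7164851685383375 0.5280893353492455
```

Run:
```python
from tri import *
import pickle
w1=cv2.imread("pics/w1.png")
for n in("A1","B2"):
    s,q=pickle.load(open(n+".pkl","rb")); g=cv2.cvtColor(s["pixels"],cv2.COLOR_BGR2GRAY); hsv=cv2.cvtColor(s["pixels"],cv2.COLOR_BGR2HSV)
    p=proj(s,[[528,-76,119]])[0]; x0,y0=max(int(p[0])-40,0),max(int(p[1])-45,0)
    roi=g[y0:y0+90,x0:x0+80]
    print(n,p,"origin",x0,y0)
    for r in roi[::4,::3]: print(" ".join("%3d"%v for v in r))
```

```text
A1 [193.97463256 208.96284403] origin 153 163
 29  27  20  20  26  24  28  26  24  28  40 116 123 125 122 126 125 124 126 122 124 123 129 128 126 125 123
 27  29  28  28  25  25  20  29  22  24  53 122 126 123 122 123 124 121 115 121 122 127 123 124 123 126 125
 33  26  29  26  25  28  25  25  28  25  69 125 123 124 127 128 125 104  37  33 113 123 121 126 126 124 126
 47  29  27  28  30  29  27  29  25  23  95 127 122 124 126 127 106  40  32  28 122 127 123 124 127 123 125
 47  27  26  28  25  27  32  24  24  87 113 127 124 125 127 113  37  36  34  44 126 126 124 126 124 127 121
 41  28  30  26  25  26  23  30 194 220 208 191 173 155 145 132 119  73  34 117 122 123 122 122 121 126 120
 41  28  30  27  29  23  28  25 207 227 228 224 227 227 227 226 222  64 100 126 127 122 125 124 122 124 123
 43  24  28  21  23  25  26  33 216 224 226 226 226 224 225 225 217  77 126 127 125 125 126 122 122 123 122
 40  23  26  29  28  26  24  45 224 225 225 224 226 225 228 224 202 127 126 127 126 128 127 125 126 128 124
 42  30  57  58  56  51  49  90 226 226 226 200 216 221 224 226 175 123 125 124 12
[... 3258 characters left out ...]
 207 166 104 109 109 106 109 110 109 107 107 108 114
 26  24  22  22  18 180 204 204 207 208 205 208 206 207 211 145 103 111 109 109 109 110 108 105 109 109 114
 23  21  17  21  21  25  24  38  69 100 161 188 202 207 206 125 112 108 108 110 109 113 110 114 112 111 117
 21  22  23  21  25  22  16  26  23  19  93 110 113 110 109 111 107 111 109 109 110 108 113 114 111 109 122
 20  23  22  23  20  22  21  21  24  25  94 107 110 106 108 106 106 110 110 108 109 111 109 110 110 114 120
 16  19  20  21  21  21  23  23  19  31  99 106 108 106 108 108 104 105 106 106 109 111 112 107 110 107 124
 23  22  25  22  24  19  23  20  23  39 107 110 109 107 108 107 110 110 110 109 108 109 112 111 110 104 114
```

```bash
cat > ed.py <<'E'
from h import *
import pickle
def prof(s,y,z,xs):
    g=cv2.GaussianBlur(cv2.cvtColor(s["pixels"],cv2.COLOR_BGR2GRAY).astype(np.float32),(3,3),0)
    P=proj(s,np.c_[xs,np.full(len(xs),y),np.full(len(xs),z)]).astype(np.float32)
    return cv2.remap(g,P[None,:,0],P[None,:,1],cv2.INTER_LINEAR)[0]
def show(names,y,z,x0,x1,st=1):
    xs=np.arange(x0,x1,st)
    for n in names:
        s,q=pickle.load(open(n+".pkl","rb")); print(n,y,z,x0,prof(s,y,z,xs).astype(int).tolist())
E
python3 - <<'E'
from ed import *
for y in(-76,-74): 
  for z in(116,120): show(("A1","B2"),y,z,504,552)
for y in(-90,-93,-96):
  for z in(126,130): show(("A1","B2"),y,z,514,540)
E
```

```text
A1 -76 116 504 [33, 32, 32, 33, 35, 42, 62, 101, 140, 175, 200, 213, 219, 223, 224, 224, 225, 224, 225, 225, 225, 225, 224, 224, 221, 218, 214, 209, 207, 213, 222, 225, 226, 226, 225, 226, 226, 225, 225, 225, 222, 199, 160, 135, 128, 126, 126, 125]
B2 -76 116 504 [106, 107, 108, 107, 107, 108, 109, 130, 172, 193, 199, 203, 205, 206, 207, 207, 207, 207, 207, 207, 208, 207, 207, 207, 207, 207, 206, 202, 198, 196, 202, 229, 248, 248, 249, 249, 248, 248, 248, 248, 248, 248, 242, 209, 187, 182, 180, 178]
A1 -76 120 504 [32, 33, 33, 33, 34, 38, 47, 71, 118, 168, 201, 216, 221, 224, 225, 225, 225, 225, 224, 224, 224, 221, 218, 214, 210, 204, 192, 180, 167, 161, 177, 207, 223, 226, 226, 225, 225, 225, 225, 225, 225, 223, 205, 167, 136, 129, 126, 125]
B2 -76 120 504 [108, 108, 108, 108, 107, 109, 109, 124, 172, 201, 205, 207, 207, 206, 207, 207, 206, 207, 207, 207, 206, 204, 201, 199, 197, 194, 181, 164, 147, 137, 165, 231, 248, 248, 249, 249, 248, 248, 248, 248, 248, 248, 234, 191, 172, 165, 154, 145]
A1 -74 116 504 [36, 40, 47, 61, 78, 102, 139, 188, 217, 224, 223, 224, 225, 225, 224, 224, 
[... 1897 characters left out ...]
, 108, 106, 108, 107, 109, 127, 146, 149, 146, 144, 145, 147, 148, 135, 112, 107, 107, 106, 108, 140, 186, 190, 190]
A1 -96 126 514 [122, 121, 120, 122, 123, 129, 143, 155, 155, 153, 152, 153, 155, 151, 135, 119, 119, 121, 121, 121, 122, 121, 122, 123, 123, 124]
B2 -96 126 514 [108, 108, 107, 107, 108, 108, 109, 119, 141, 149, 148, 146, 144, 147, 149, 145, 125, 110, 109, 109, 109, 109, 127, 175, 189, 190]
A1 -96 130 514 [121, 121, 122, 121, 121, 122, 123, 132, 148, 155, 154, 153, 152, 154, 155, 145, 126, 118, 120, 121, 121, 122, 121, 121, 122, 124]
B2 -96 130 514 [108, 108, 107, 107, 108, 109, 108, 117, 139, 149, 148, 145, 144, 148, 149, 145, 123, 110, 109, 109, 109, 110, 140, 186, 189, 190]
```

Emit:
servo_tool(plan=[[-0.136,0.4715,0,0,0,0],[-0.136,0.4715,0,0,0,0],[-0.136,0.4715,0,0,0,0],[-0.136,0.4715,0,0,0,0],[-0.136,0.4715,0,0,0,0],[-0.136,0.4715,0,0,0,0],[-0.136,0.4715,0,0,0,0],[0,0,0,0,0,0],[0,0,0.25,0,0,0],[0,0,0.17,0,0,0],[0,0,0.1,0,0,0],[0,0,0,0,0,0]])

```text
t: 18.18
eef_pos: [470.4, -181.3, 170.8]
tcp_rot: [1.0, 0.0, -0.0, -0.0]
ft_force: [-0.4, 0.1, -2.7]
width: 15.3
grip_force: 25.0
```

Emit:
servo_tool(plan=[[0,0,0.03,0,0,0],[0,0,0.03,0,0,0],[0,0,0.03,0,0,0],[0,0,0.03,0,0,0],[0,0,0.02,0,0,0],[0,0,0,0,0,0],[0,0,0,0,0,0]])

```text
t: 19.05
eef_pos: [470.8, -181.9, 154.6]
tcp_rot: [1.0, -0.0, 0.0, 0.0]
ft_force: [1.8, -0.1, -1.7]
width: 15.2
grip_force: 25.0
```

```bash
sed -i 's/range(14)/range(7)/' wt.py; python3 wt.py
```

```text
19.4 [ 470.53212632 -181.91629488  154.40574055] 15.35835493859221 -1.0876402420625204 0.5175205341751757
```

Emit:
servo_tool(plan=[[0,0,0.02,0,0,0],[0,0,0.015,0,0,0],[0,0,0,0,0,0]])

```text
t: 19.77
eef_pos: [470.6, -181.9, 150.1]
tcp_rot: [1.0, -0.0, 0.0, 0.0]
ft_force: [2.1, -0.4, 0.4]
width: 15.2
grip_force: 25.0
```

Emit:
servo_tool(plan=[[0,0,0,0,0,0],[0,0,0,0,0,0],[0,0,-0.05,0,0,0],[0,0,-0.3,0,0,0],[0,0,-0.3,0,0,0],[0.27,-0.257,0.18,0,0,0],[0.27,-0.257,0.18,0,0,0],[0,0,0,0,0,0],[0,0,0,0,0,0]], gripper=-0.1)

```text
t: 20.9
eef_pos: [534.9, -120.7, 185.1]
tcp_rot: [1.0, -0.0, -0.0, 0.0]
ft_force: [-0.6, -0.3, 0.1]
width: 39.6
grip_force: 0.0
```

```bash
python3 wt.py; python3 sv.py A3
```

```text
21.25 [ 535.13267723 -120.88080471  185.42297433] 39.14793980222557 0.12034057725799516 0.7559103136102432
21.3 [ 535.19285659 -120.72989867  185.33721751]
pointer_tip [(0.59, array([206.8, 204.9]))]
cursor_mid [(0.67, array([201. , 206.6]))]
```

Emit:
servo_tool(plan=[[-0.35,0,0.08,0,0,0],[-0.35,0,0.08,0,0,0],[0,0,0,0,0,0],[0,0,0,0,0,0]])

```text
t: 21.9
eef_pos: [452.4, -120.3, 166.4]
tcp_rot: [1.0, -0.0, 0.001, 0.0]
ft_force: [-0.2, -0.1, -0.2]
width: 40.0
grip_force: 0.0
```

```bash
python3 sv.py B3;  python3 - <<'E'
from ed import *
for y in(-74,): 
  for z in(116,120): show(("A3","B3"),y,z,504,552)
for y in(-93,-96):
  for z in(112,116,120): show(("A3","B3"),y,z,512,536)
E
```

```text
21.95 [ 452.77299826 -120.23040656  166.37122602]
pointer_tip [(0.57, array([195.5,  83.6])), (0.47, array([190.5,  88.2]))]
cursor_mid [(0.71, array([190. ,  83.5]))]
A3 -74 116 504 [37, 45, 58, 76, 94, 114, 146, 189, 216, 222, 223, 223, 223, 223, 223, 223, 222, 217, 207, 188, 166, 148, 132, 115, 102, 89, 77, 70, 79, 128, 192, 220, 224, 224, 224, 224, 224, 224, 224, 224, 223, 207, 170, 138, 129, 125, 123, 123]
B3 -74 116 504 [107, 108, 108, 108, 109, 108, 108, 120, 168, 200, 206, 207, 206, 206, 206, 206, 207, 207, 206, 205, 190, 162, 139, 121, 109, 93, 77, 62, 51, 44, 83, 187, 239, 246, 248, 248, 248, 248, 248, 248, 248, 248, 244, 205, 141, 122, 114, 102]
A3 -74 120 504 [37, 44, 57, 73, 91, 106, 114, 126, 155, 196, 218, 223, 223, 223, 224, 223, 222, 218, 205, 178, 139, 104, 84, 70, 59, 50, 45, 41, 40, 50, 96, 172, 214, 223, 224, 224, 224, 224, 224, 224, 224, 223, 210, 175, 141, 130, 126, 124]
B3 -74 120 504 [107, 108, 109, 108, 108, 109, 109, 112, 150, 194, 205, 206, 206, 206, 207, 206, 206, 206, 206, 204, 169, 101, 59, 46, 40, 35, 31, 27, 26, 29, 71, 176, 227, 244, 248, 248, 248, 2
[... 974 characters left out ...]
 123, 122, 123, 124]
B3 -96 112 512 [110, 109, 108, 108, 108, 108, 108, 108, 109, 120, 140, 149, 147, 145, 144, 146, 148, 143, 124, 110, 109, 110, 110, 110]
A3 -96 116 512 [120, 120, 121, 121, 120, 120, 121, 121, 121, 126, 139, 152, 154, 152, 151, 152, 153, 150, 135, 122, 121, 123, 123, 123]
B3 -96 116 512 [110, 109, 108, 108, 109, 108, 108, 108, 109, 118, 138, 148, 147, 144, 144, 146, 148, 142, 122, 109, 109, 110, 110, 110]
A3 -96 120 512 [119, 120, 120, 121, 121, 120, 120, 121, 121, 121, 122, 132, 146, 154, 153, 151, 151, 153, 152, 141, 125, 120, 123, 123]
B3 -96 120 512 [110, 109, 108, 108, 108, 108, 107, 108, 109, 117, 137, 147, 147, 144, 144, 146, 148, 142, 120, 108, 109, 109, 110, 110]
```

The pointer's top face is at z≈115.2 and the cursor spans about 111.8–119.8, so it is level to within about 1 mm. I'll back away and take one last look before handing in.

Emit:
servo_tool(plan=[[0,0,-0.4,0,0,0],[-0.2,-0.3,-0.4,0,0,0],[0,-0.4,0,0,0,0],[0,-0.4,0,0,0,0],[0,0,0,0,0,0]])

```text
t: 22.68
eef_pos: [428.7, 14.3, 260.8]
tcp_rot: [1.0, 0.003, 0.001, -0.001]
ft_force: [-0.7, -0.7, -0.3]
width: 39.7
grip_force: 0.0
```

Run:
```python
from h import *
import pickle
b=optics.snapshot("side")["pixels"]; a=pickle.load(open("B3.pkl","rb"))[0]["pixels"]
f=lambda i:cv2.resize(i,(400,300),interpolation=cv2.INTER_CUBIC)
cv2.imwrite("pics/fin.png",np.vstack([np.hstack([f(b),f(b[95:200,190:330])]),np.hstack([f(a),f(a[40:140,130:263])])]))
```

```text
(no output)
```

View pics/fin.png

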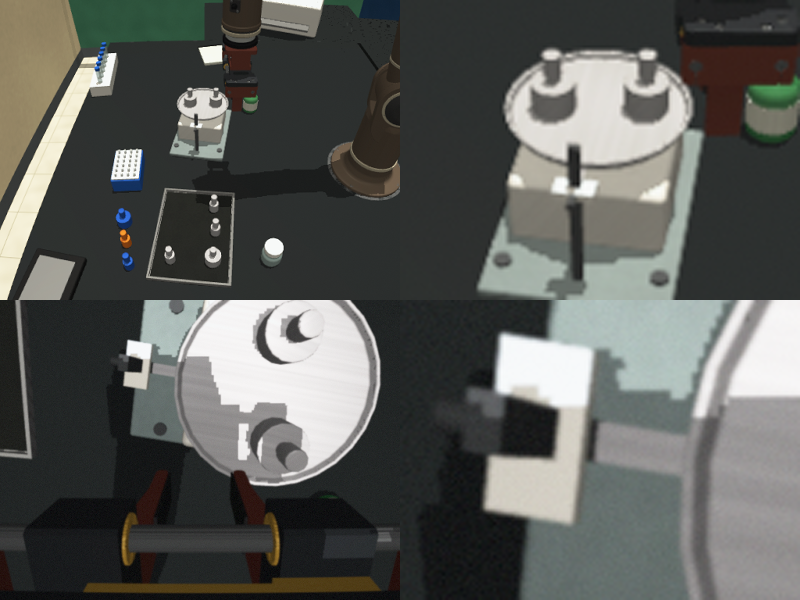

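Both big weights stand upright on the pan at crop px (552,80) and (645,80). The four spares are standing in the tray, and the cursor, bottle, jar and tip box are undisturbed. I'm handing in.

```bash
python3 -c "
from station import manip
print(manip.finish_job())"
```

```text
the job is handed in; nothing more can be done
None
```

I moved two big weights to the pan and handed the job in at about 23 s of the 72 s allowed; by two-view measurement the pointer rests about 1 mm below the cursor's middle, inside its ±4 mm band. I've had no verdict back.

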